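# Wedge a loose tile flush in its mounting frame and hold it

## Task

The white tile lies loose in its metal mounting frame on the bench, a little away from the stop rail. Pick the wooden wedge out of its holder and push it, thin edge down, into the one of the two gaps in front of the tile that is wide enough for it (do not force it into the narrow gap), so that the tile is driven back flush against the stop rail along its whole length. Finish while still gripping the wedge and pressing it firmly down in the gap, so that the tile stays pressed against the rail; do not let go, and leave the glassware and the mortar where they stand.

Things in the scene. Friction and masses are not known exactly. Their poses are not given: they have to be found in the camera images.
- wedge: Plain wooden wedge, loose, upright in the holder, thin edge down. 86 mm tall, 26 mm wide (y). Lower 40 mm is the blade: 8 mm thick (x) at the bottom edge, widening evenly on both sides to 22.4 mm; upper 46 mm is a block handle, 22 mm (x) by 26 mm (y), to be gripped. About 60 g. Origin: centre of the thin bottom edge; z up to the handle. Same either way round.
- holder: Fixed grey plastic holder, 44.5 (x) by 53 (y) by 34 mm tall, with a pocket 20.5 (x) by 29 (y) mm whose floor is 6 mm above the bench; the wedge stands in it, its bottom edge on that floor. Origin: centre of the underside, on the bench; its x and y are about those of the standing wedge.
- frame: Fixed grey-painted frame, base plate 170 x 170 x 6 mm. x points from the blocks to the stop rail, y along the rail. Origin: on the bench under the middle of the flush tile's near edge. Tile platform: x 6 to 80 mm, top 34 mm above the bench. Before it a trough, floor 6 mm above the bench, with two steel blocks side by side against an 8 mm front wall; a gap lies between each block and the tile.
- rail: Fixed steel stop rail at the far side of the frame, 12 mm thick, 150 mm long, top 50 mm above the bench. Origin: middle of the lower edge of the face that looks to the tile, i.e. at x = 80 mm in the frame, 6 mm above the bench; x points away from the tile.
- tile: Loose white glazed (slippery) ceramic tile, 80 (x) by 120 (y) by 10 mm, about 0.18 kg, lying on the platform, its top 44 mm above the bench. Origin: centre of its underside. It starts 3 to 5 mm short of the rail and up to 1 degree askew; flush, its centre is at x = 40 mm in the frame.
- tile_corner_a (a point): End of the tile's rail-side edge at its +y end, half way up its thickness; at x = 80 mm in the frame when flush. Axes as the tile's.
- tile_corner_b (a point): The same at the tile's -y end.
- block_thin: Thinner fixed steel block: 31 mm thick (x), 42 wide (y), top 44 mm above the bench. It leaves the WIDE gap: 19 mm to the flush tile (13 to 16 at the start); there the wedge fits snugly, thin edge about 13 mm above the bench. Its middle is at y = +22 or -22 mm in the frame. Origin: middle of the lower edge of its back face (away from the tile), 6 mm above the bench; x points to the tile.
- block_thick: The thicker fixed steel block beside it: 43 mm thick, otherwise alike, in the other place. It leaves the NARROW gap: 7 mm to the flush tile, less at the start; the wedge does not fit there. Origin and axes as for the thinner block.
- gap_wide (a point): Centre of the wide gap's mouth as it is when the tile is flush, level with the tops of block and tile (44 mm above the bench). x points to the tile, y along the gap.
- beaker_a: Small glass beaker, 48 mm wide, 62 mm tall, standing on the bench: leave alone. Origin: centre of its underside.
- beaker_b: Another such beaker: leave alone. Origin: centre of its underside.
- bottle: Amber reagent bottle with cap, 72 mm wide, 160 mm tall: leave alone. Origin: centre of its underside.
- mortar: White porcelain mortar bowl, 100 mm wide, 55 mm tall: leave alone. Origin: centre of its underside.
Mind the look-alikes: they are no part of the job. There is more than one size of the wedge; the job needs the smallest.

How it is judged:
By the outcome, as a careful person would: the job done as asked, in the order asked, and still so for the second after the job is handed in, while the arm keeps its last pose, push and grip.
It also fails if it takes over 38 s, if anything falls off the work surface, if the arm or the gripper's body presses on something with over 40 N, if the wrist force passes 120 N, or if a joint passes its speed limit or range.

## Robot

A 6-joint arm with a two-finger parallel gripper is mounted at the origin on the work surface. World frame = base frame: x ahead of the robot, y to its left, z up, the work surface at z = 0. Lengths are in m, angles in degrees, forces in N, time in s.
With the tool pointing down it reaches from about 0.4 to 0.825 m from the base axis. Payload 7 kg.
Tool frame: the origin (TCP) lies midway between the tips of the shut fingers; the grasp point (between the pads) lies 19 mm behind it; z points along the fingers, y is the line along which they close (so a half turn about z gives the same grasp; the last joint's range is limited). The gripper opens to 88 mm and grips with 3 to 60 N. Pads are 19 mm wide; open, the fingers measure 130 mm over their backs; the gripper's body (78 mm by 193 mm) begins 47 mm behind the grasp point.
Start: joints at [-53.566, 20.546, 0.682, 0, -70.136, -16.507], TCP at [0.23, -0.635, 0.19] pointing down, gripper open.
Joint ranges: [-176.03, 176.03], [-82.01, 121.73], [-58.28, 71.71], [-173.87, 95.51], [-174.79, -0.11], [-173.66, 173.66]. Speed limits (degrees/s): [136.94, 136.94, 172.46, 180, 180, 180].

## Interface

Orientations are given as [roll, pitch, yaw] about the fixed x, y, z axes, in that order (R = Rz(yaw) Ry(pitch) Rx(roll)).
In Python, from plant import ctrl gives the robot as it stands.
- The arm moves only by the tool step_arm, never from a script. Its argument "rows" is a list of rows, each a list of 3 entries, a list of its own where there are three numbers: the closure, from 0 (fully open) to 1 (shut), then the shift along the world's x, y, z in mm, then the turn, a rotation vector about the world's x, y, z in rad. A call has exactly 5 rows; each row is the pose to reach, as a shift and turn from the pose commanded when the call began; what a row does not reach only later rows make up. A row lasts 1/12 s, in which the tool goes at most 41.7 mm and 7.16 degrees, less where a joint would pass 70% of its speed; a pose out of reach is approached as far as the arm can. A call with a gripper value outside its range is refused whole. The fingers move at their own pace and stop on an object; the grip force is fixed at half the most. Time passes only in rows, so rows that repeat a pose let the fingers close, or fill a call up. It gives the time, the measured TCP pose, the force, the opening and the grip force at its end, in the units of the state.
- ctrl.get_obs(): the state, without advancing time (a new reading comes with each control period).
- ctrl.snapshot(name): name is "side" or "top" or "wrist"; returns the picture (400x640x3 uint8, red, green, blue); there is no depth.
- ctrl.camera_model(name): a dict with "intrinsics" (3x3 intrinsics, pixels), "R" (3x3) and "t" (3): a world point X has camera coordinates R X + t. Camera axes: x right, y down, z forward; pixel columns grow to the right and rows downward; lengths in m; the calibration is good to about 2 mm. A picture is of the moment at which its call begins: read the wrist's pose just before it. camera_model takes no time and is no camera call; for the wrist camera it gives the pose at the moment of the call.
- ctrl.close_job(): hands the job in; it is judged then, once.
The state is a dict: "clock": time; "joint_pos": joint angles; "qvel": joint speeds; "tau": joint torques, N m; "tool_pos": TCP position; "orientation": TCP orientation; "force": force on the tool from outside, world axes, zero at the start; "moment": the same for the moment, N m; "opening": finger opening in m; "gripper_force": force on a finger pad.
Only numpy, scipy, OpenCV 4.12 (cv2) and the standard library are available. Lean on these libraries where they do the work, as an engineer would, in place of code of your own. Each camera call takes 0.05 s, during which the arm holds its last target. There are 200 camera calls.

## Working session

There is one attempt and no reset: what is moved stays moved. The work goes in short steps, Python scripts to look and compute and a tool call to move; the robot and the scene stay as the last step left them, time stands still between calls to the robot, and variables do not carry over. Pictures are saved under pics/ and viewed, at most 10 in all, crops included, and the job is handed in when it is done.

Besides the shell and the picture viewer there is one more tool, called after "Call:" by a JSON object that holds its "api" and its "payload". step_arm: Moves the arm, as the interface text tells. Its arguments: {"type":"object","properties":{"rows":{"type":"array"}},"required":["rows"]}

```bash
mkdir -p pics
cat > h.py <<'E'
import numpy as np, cv2
from plant import ctrl
def snap(n,f):
    m=ctrl.camera_model(n); im=ctrl.snapshot(n); cv2.imwrite(f'pics/{f}.png',cv2.cvtColor(im,cv2.COLOR_RGB2BGR)); np.savez(f'pics/{f}.npz',K=m['intrinsics'],R=m['R'],t=m['t']); return im
def cam(f): 
    d=np.load(f'pics/{f}.npz'); return d['K'],d['R'],d['t']
def ray(f,u,v,z):
    K,R,t=cam(f); d=R.T@np.linalg.solve(K,[u,v,1.]); c=-R.T@t; return c+d*(z-c[2])/d[2]
def proj(f,X):
    K,R,t=cam(f); p=K@(R@np.asarray(X,float)+t); return p[:2]/p[2]
E
python3 - <<'E'
from h import *
for n in("top","side","wrist"):
    snap(n,n+'0'); K,R,t=cam(n+'0'); print(n,-R.T@t,R[2])
print(ctrl.get_obs())
a=[cv2.imread(f'pics/{n}0.png') for n in("top","side")]
E
```

```text
top [ 0.39318782 -0.0053368   0.98720453] [ 0.20681739 -0.00227608 -0.97837691]
side [-0.11231782  1.03998972  0.9586229 ] [ 0.45547418 -0.68041621 -0.57408802]
wrist [ 0.16248155 -0.65858552  0.38353879] [ 0.25034219  0.09064432 -0.96390476]
{'clock': 0.15, 'joint_pos': array([-5.35658241e+01,  2.05825337e+01,  6.46879261e-01, -1.35433630e-02,
       -7.01374183e+01, -1.65081466e+01]), 'qvel': array([-0.08341842, -0.04750312,  0.16043918,  0.07971825,  0.00188737,
        0.06943031]), 'tau': array([-1.28630410e-03, -5.83276141e+01,  2.93291169e+01,  7.00123072e+00,
        8.76627106e-03, -1.23046311e-04]), 'tool_pos': array([ 0.2298802 , -0.63420822,  0.18924345]), 'orientation': array([ 1.79926321e+02, -8.55688819e-03, -1.60078575e+02]), 'force': array([0.44687765, 0.01109248, 0.63068867]), 'moment': array([ 0.02664966, -0.03004905, -0.00750088]), 'gripper_force': 0.0, 'opening': 0.08782018815144885}
```

View pics/top0.png

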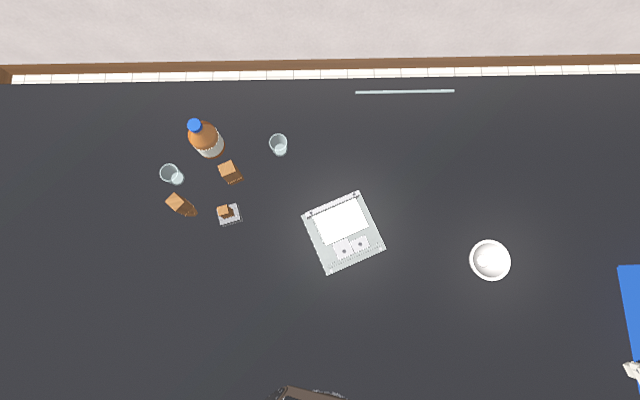

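View pics/side0.png

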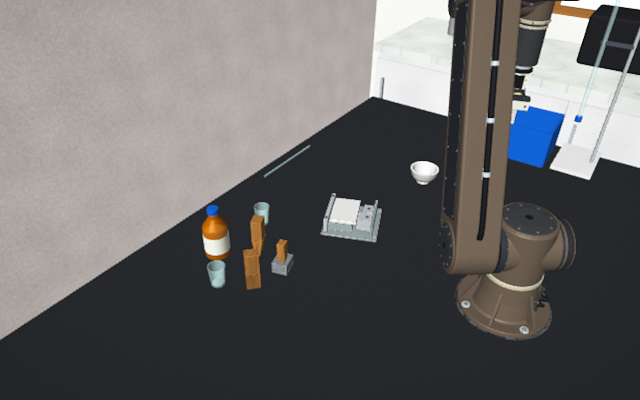

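The three wooden pieces in the top view are at (227,212), in the grey holder and shortest, (230,171) and (180,204), both taller and standing free. The one in the holder fits the description. The frame is at (343,232), with the blocks on its lower side. I'll confirm with an enlarged crop.

Run:
```python
from h import *
a=cv2.imread('pics/top0.png')
c1=cv2.resize(a[150:230,150:250],(400,320),interpolation=cv2.INTER_CUBIC)
c2=cv2.resize(a[185:285,293:393],(400,400),interpolation=cv2.INTER_CUBIC)
b=cv2.imread('pics/side0.png'); c3=cv2.resize(b[200:295,200:300],(400,280),interpolation=cv2.INTER_CUBIC)[:280]
o=np.zeros((600,800,3),np.uint8);o[:320,:400]=c1;o[320:600,:400]=c3;o[:400,400:]=c2
cv2.imwrite('pics/crop1.png',o)
print('holder',ray('top0',230,214,.034),'wedge top',ray('top0',224,211,.092),'frame',ray('top0',343,232,.03))
print('side holder',ray('side0',283,258,.034))
```

```text
holder [0.54887329 0.21792402 0.034     ] wedge top [0.54699985 0.21907802 0.092     ] frame [ 0.49787364 -0.07132074  0.03      ]
side holder [0.55517627 0.21935612 0.034     ]
```

View pics/crop1.png

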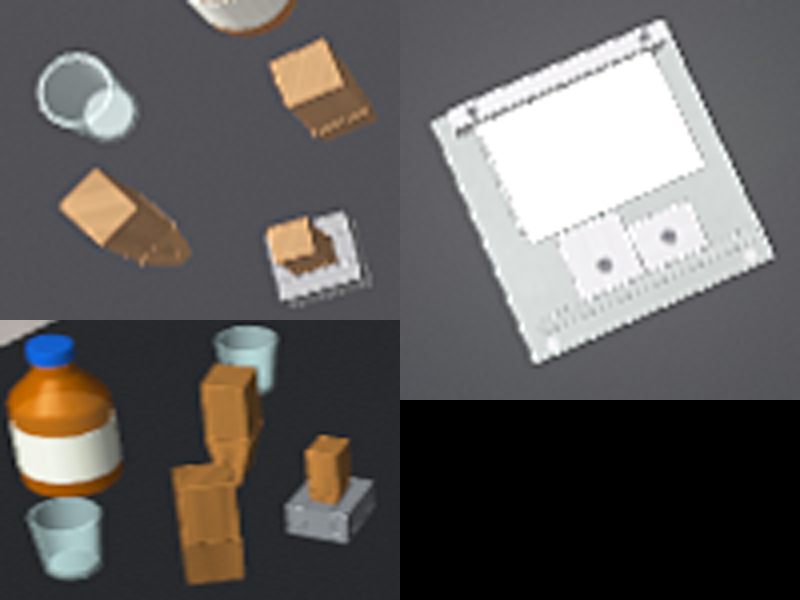

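The crop confirms it: the smallest wedge is the one in the holder, at top (224,210). In the frame, the left block is the thicker one and reaches the tile. The right block, at about (459,243) in the picture, is thinner, so the wide gap is on the frame's -y side. Next I'll check the neighbours' heights and positions.

Run:
```python
from h import *
def tri(p,q):
    A=[];b=[]
    for f,(u,v) in(('top0',p),('side0',q)):
        K,R,t=cam(f);P=K@np.c_[R,t]
        for r,x in((0,u),(1,v)): w=P[r]-x*P[2];A.append(w[:3]);b.append(-w[3])
    return np.linalg.lstsq(np.array(A),np.array(b),rcond=None)[0]
print('w2',tri((226.7,168.7),(257.5,219)));print('w3',tri((174.2,201.7),(251,251)))
print('w',tri((223,210),(282,242)));print('bottle',ray('top0',194,125,.16))
C=lambda x,y:(293+(x-400)/4,185+y/4)
def yaw(a,b,z):
    A=ray('top0',*a,z);B=ray('top0',*b,z);d=B-A;return A,B,np.degrees(np.arctan2(-d[0],d[1]))
print('tile near edge',yaw(C(703,165),C(533,242),.044))
print('tile far edge',yaw(C(650,52),C(478,125),.044))
print('frame front',yaw(C(772,258),C(535,362),.006))
H=lambda x,y:(150+x/4,150+y/4)
h=[ray('top0',*H(*p),.034) for p in((268,230),(346,212),(364,278),(285,300))];print('holder',np.mean(h,0));print('yaw bottom',yaw(H(364,278),H(285,300),.034)[2],yaw(H(346,212),H(268,232),.034)[2])
```

```text
w2 [0.64687346 0.20969181 0.12332305]
w3 [0.56780675 0.32851014 0.12843271]
w [0.55192266 0.22244596 0.09448316]
bottle [0.74126148 0.27943934 0.16      ]
tile near edge (array([ 0.50972866, -0.13582617,  0.044     ]), array([ 0.46331473, -0.02743886,  0.044     ]), np.float64(23.181720767425674))
tile far edge (array([ 0.58308038, -0.10517808,  0.044     ]), array([0.53774596, 0.00582647, 0.044     ]), np.float64(22.215175396884348))
frame front (array([ 0.45310713, -0.18303208,  0.006     ]), array([ 0.3898774 , -0.02790171,  0.006     ]), np.float64(22.17536472616374))
holder [0.54968604 0.22067237 0.034     ]
yaw bottom 14.844622152530022 13.767533537826553
```

Call:
{"api": "step_arm", "payload": {"rows": [[0,[15,34,10],[0,0,0.11]],[0,[30,68,20],[0,0,0.22]],[0,[45,102,30],[0,0,0.33]],[0,[60,136,40],[0,0,0.44]],[0,[75,170,50],[0,0,0.55]]]}}

```text
clock: 0.57
tool_pos: [0.3052, -0.4629, 0.24]
orientation: [180.0, 0.0, -128.3]
force: [1.5, -0.0, 0.5]
opening: 0.0872
gripper_force: 0.0
```

Call:
{"api": "step_arm", "payload": {"rows": [[0,[15,34,4],[0,0,0.11]],[0,[30,68,8],[0,0,0.22]],[0,[45,102,12],[0,0,0.33]],[0,[60,136,16],[0,0,0.44]],[0,[75,170,20],[0,0,0.55]]]}}

```text
clock: 0.98
tool_pos: [0.3802, -0.2928, 0.2602]
orientation: [-180.0, 0.0, -96.7]
force: [1.6, -1.0, -0.1]
opening: 0.0878
gripper_force: 0.0
```

Call:
{"api": "step_arm", "payload": {"rows": [[0,[15,34,0],[0,0,0.11]],[0,[30,68,0],[0,0,0.22]],[0,[45,102,0],[0,0,0.33]],[0,[65,136,0],[0,0,0.44]],[0,[80,160,0],[0,0,0.506]]]}}

```text
clock: 1.4
tool_pos: [0.4607, -0.132, 0.2602]
orientation: [-179.9, 0.0, -67.6]
force: [0.1, -1.1, -0.6]
opening: 0.0874
gripper_force: 0.0
```

Run:
```python
from h import *
o=ctrl.get_obs();print(o['clock'],o['tool_pos'],o['orientation'],o['joint_pos'])
snap('wrist','w1')
```

```text
1.4 [ 0.46070432 -0.13200517  0.26022199] [-1.79942125e+02  4.43973786e-04 -6.76485598e+01] [ 7.58871473e+00 -7.10516208e-01 -1.64092039e+01 -1.57693016e-02
 -7.42454613e+01  1.47669995e+01]
```

View pics/w1.png

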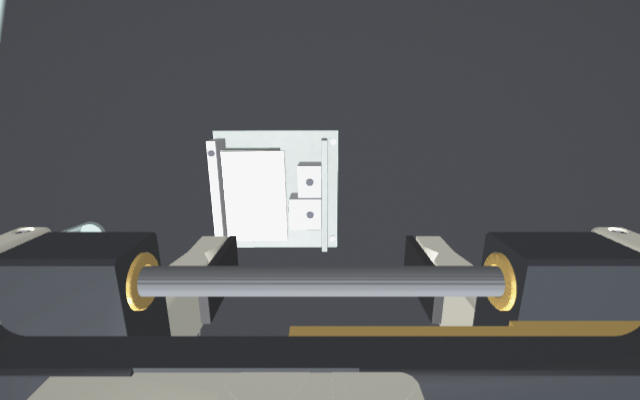

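The wrist view shows the frame with the rail at left (215,190) and the tile at (254,195). The thin block is upper right at (310,180) and the thick block at (305,213). The wide gap runs between columns 286 and 297 around row 180. Next I'll find the edges to sub-pixel.

Run:
```python
from h import *
g=cv2.cvtColor(cv2.imread('pics/w1.png'),cv2.COLOR_BGR2GRAY).astype(float)
for r in (170,180,190): print(r,g[r,205:340].astype(int).tolist())
print('col311',g[150:240,305].astype(int).tolist())
print('tcp px',proj('w1',ctrl.get_obs()['tool_pos']))
cv2.imwrite('pics/c2.png',cv2.resize(cv2.imread('pics/w1.png')[122:256,203:345],None,fx=4,fy=4,interpolation=cv2.INTER_CUBIC))
```

```text
170 [79, 78, 78, 215, 245, 246, 246, 245, 245, 245, 245, 246, 219, 141, 124, 124, 120, 247, 247, 247, 247, 247, 247, 247, 247, 247, 247, 247, 247, 247, 247, 247, 247, 247, 247, 247, 247, 247, 247, 247, 247, 247, 247, 247, 247, 247, 247, 247, 247, 247, 247, 247, 247, 247, 247, 247, 247, 247, 247, 247, 247, 247, 247, 247, 247, 247, 247, 247, 247, 247, 247, 247, 247, 247, 247, 247, 247, 247, 247, 237, 200, 225, 229, 231, 231, 231, 232, 232, 232, 232, 231, 231, 247, 246, 245, 245, 245, 245, 245, 245, 244, 245, 245, 245, 245, 245, 245, 245, 245, 245, 245, 244, 245, 245, 245, 245, 202, 232, 234, 235, 234, 237, 200, 224, 229, 228, 228, 228, 228, 229, 229, 229, 220, 121, 79]
180 [78, 78, 79, 78, 194, 245, 246, 245, 245, 245, 246, 246, 246, 202, 133, 123, 123, 122, 247, 247, 247, 247, 247, 247, 247, 247, 247, 247, 247, 247, 247, 247, 247, 247, 247, 247, 247, 247, 247, 247, 247, 247, 247, 247, 247, 247, 247, 247, 247, 247, 247, 247, 247, 247, 247, 247, 247, 247, 247, 247, 247, 247, 247, 247, 247, 247, 247, 247, 247, 247, 247, 247, 247, 247, 247, 247, 247, 247, 247, 247, 217, 225, 230, 230, 229
[... 716 characters left out ...]
244, 246, 246, 245, 245, 245, 245, 245, 245, 245, 246, 246, 246, 245, 245, 245, 245, 244, 245, 245, 245, 245, 245, 194, 230, 234, 234, 233, 236, 207, 226, 229, 229, 229, 229, 229, 229, 229, 229, 166, 94, 79]
col311 [232, 231, 232, 232, 232, 231, 231, 230, 231, 231, 231, 202, 149, 137, 138, 135, 232, 245, 244, 244, 244, 244, 244, 244, 245, 245, 245, 245, 245, 245, 245, 242, 238, 243, 245, 245, 245, 245, 245, 245, 245, 245, 245, 245, 245, 245, 245, 230, 168, 204, 243, 246, 245, 245, 245, 245, 245, 245, 245, 245, 245, 246, 246, 245, 245, 246, 246, 246, 245, 245, 245, 245, 245, 246, 246, 246, 246, 246, 246, 244, 239, 237, 236, 236, 236, 237, 237, 237, 238, 237]
tcp px [316.15377947 229.91184049]
```

View pics/c2.png

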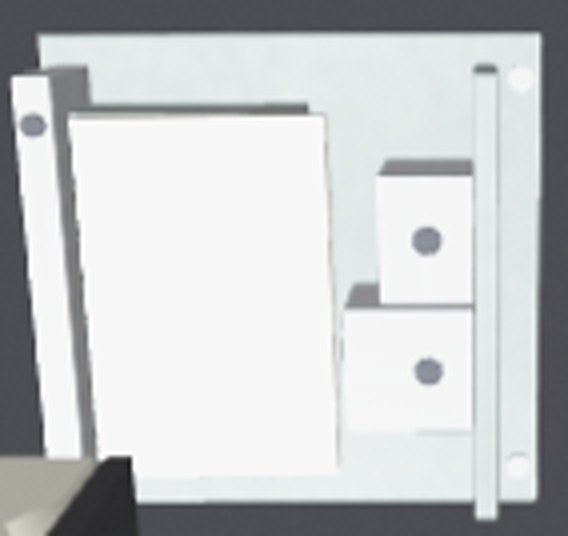

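The crop shows the thin block's top face clearly: its tile-side edge runs from (296.9,165.6) to (297.7,197.4). The tile is slightly askew, with its near edge from (284,150) to (287,239).

Run:
```python
from h import *
z=.044;f='w1'
A=ray(f,296.7,165.6,z);B=ray(f,297.4,197.3,z);print('thin edge',A,B,np.linalg.norm(A-B))
y=lambda a,b:np.degrees(np.arctan2(-(b-a)[0],(b-a)[1]))
C=ray(f,289,199,z);D=ray(f,289.2,230,z);print('yaw thin',y(A,B),'thick',y(C,D))
R1=ray(f,206+2.6+.0,170,.05)
r=[ray(f,u,v,.05) for u,v in((217.3,170),(218.3,180),(219.2,190))];print('rail yaw',y(r[0],r[2]))
p=[ray(f,u,v,.05) for u,v in((207.8,170),(209.7,190))];
T=[ray(f,u,v,z) for u,v in((284.2,150),(287.2,239),(220,150))];print('tile',T,y(T[0],T[1]),np.linalg.norm(T[0]-T[1]),np.linalg.norm(T[0]-T[2]))
# base plate edge top -y side z=.006
q=[ray(f,u,v,.006) for u,v in((212.6,130.5),(338,130.5))];d=q[0]-q[1];yw=np.degrees(np.arctan2(d[1],d[0]));print('plate yaw',yw,np.linalg.norm(d))
t=np.radians(yw);ex=np.array([np.cos(t),np.sin(t),0]);print('ex',ex)
M=(A+B)/2;print('gap from block',M+.0095*ex,'from rail', M+ex*((np.mean(r,0)-M)@ex-.08-.0095), 'rail-block dist',(np.mean(r,0)-M)@ex)
```

```text
thin edge [ 0.49070803 -0.12490326  0.044     ] [ 0.47484188 -0.08656608  0.044     ] 0.04149065119084512
yaw thin 22.482606926193093 thick 21.225038923325304
rail yaw 22.913774571582596
tile [array([ 0.51226848, -0.13727274,  0.044     ]), array([ 0.46648727, -0.0272166 ,  0.044     ]), array([ 0.58648513, -0.1067669 ,  0.044     ])] 22.58635654793098 0.11919845920499819 0.08024162021443111
plate yaw 22.34343817504716 0.16857305121321234
ex [0.92492177 0.38015749 0.        ]
gap from block [ 0.49156171 -0.10212318  0.044     ] from rail [ 0.49152494 -0.10213829  0.044     ] rail-block dist 0.09896024620678112
```

Call:
{"api": "step_arm", "payload": {"rows": [[0,[9,35,0],[0,0,-0.025]],[0,[18,70,0],[0,0,-0.05]],[0,[27,105,0],[0,0,-0.075]],[0,[36,140,0],[0,0,-0.1]],[0,[45,175,0],[0,0,-0.13]]]}}

```text
clock: 1.87
tool_pos: [0.5049, 0.0421, 0.26]
orientation: [-180.0, 0.0, -75.6]
force: [0.2, -0.6, 0.5]
opening: 0.0881
gripper_force: 0.0
```

Run:
```python
from h import *
o=ctrl.get_obs();print(o['clock'],o['tool_pos'],o['orientation'])
snap('wrist','w2')
print([proj('w2',(.55,.221,zz)) for zz in(.034,.092)])
```

```text
1.8667 [0.5049215  0.04207    0.26000587] [-1.79992794e+02  8.48497966e-03 -7.55859484e+01]
[array([258.99418287, 280.3791973 ]), array([250.62845449, 303.41476185])]
```

View pics/w2.png

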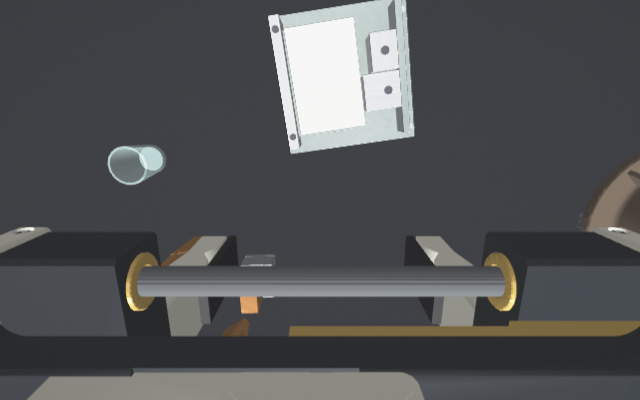

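Here the wedge and its holder are at about (255,290), partly hidden behind the gripper. I'll move above it and look again.

Call:
{"api": "step_arm", "payload": {"rows": [[0,[9,36,0],[0,0,0]],[0,[18,72,0],[0,0,0]],[0,[27,108,0],[0,0,0]],[0,[36,144,0],[0,0,0]],[0,[45,179,0],[0,0,0]]]}}

```text
clock: 2.33
tool_pos: [0.55, 0.2211, 0.2598]
orientation: [180.0, -0.0, -75.5]
force: [0.4, -0.1, 0.1]
opening: 0.0876
gripper_force: 0.0
```

Run:
```python
from h import *
o=ctrl.get_obs();print(o['clock'],o['tool_pos'],o['orientation'])
im=snap('wrist','w3')
print([proj('w3',(.55,.221,zz)) for zz in(.034,.092)])
u,v=proj('w3',(.55,.221,.06)).astype(int)
c=im[max(0,v-50):v+50,u-65:u+65,::-1];print(u-65,v-50)
cv2.imwrite('pics/c3.png',cv2.resize(c,None,fx=6,fy=6,interpolation=cv2.INTER_CUBIC))
```

```text
2.3333 [0.55003468 0.22111883 0.25982748] [ 1.79988646e+02 -7.14096683e-04 -7.55038646e+01]
[array([320.63381917, 168.02826101]), array([320.66316699, 176.70197584])]
255 121
```

View pics/c3.png

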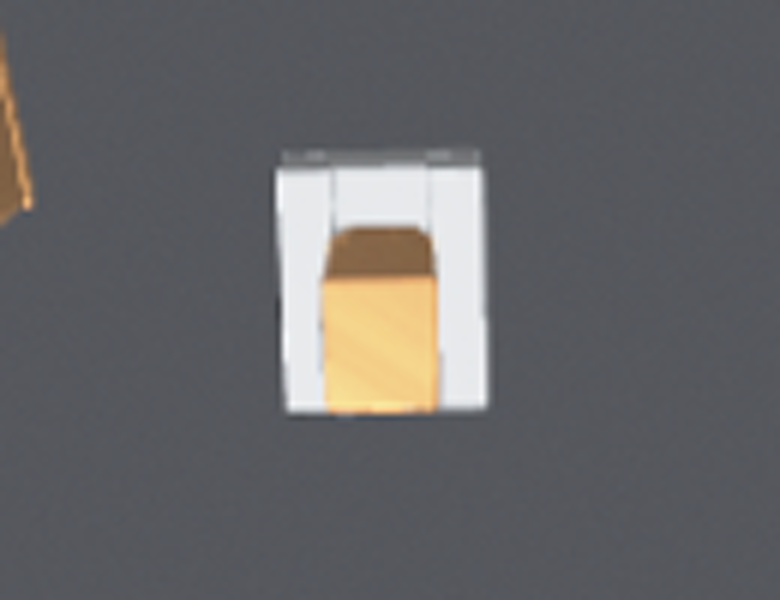

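The crop shows the wedge's top face upright in the holder, with corners at crop (322,278), (437,278), (438,410) and (328,410). It is almost square to the gripper.

Run:
```python
from h import *
g=lambda x,y,z:ray('w3',255+x/6-.4,121+y/6-.4,z)
P=[g(*p,.092) for p in((322,278),(437,278),(438,410),(328,410))];c=np.mean(P,0)
ang=lambda d:np.degrees(np.arctan2(d[1],d[0]))
print('c',c*1e3,[np.linalg.norm(P[i]-P[(i+1)%4])*1e3 for i in range(4)],'x-dir',ang(P[0]-P[1]),ang(P[3]-P[2]),'y-90',ang(P[3]-P[0])-90,ang(P[2]-P[1])-90)
H=[g(*p,.034) for p in((277,168),(483,167),(487,409),(288,410))];print('holder',np.mean(H,0)*1e3,ang(H[0]-H[1]),ang(H[3]-H[2]),ang(H[3]-H[0])-90,ang(H[2]-H[1])-90)
```

```text
c [552.36893357 223.18834326  92.        ] [np.float64(21.42299478666305), np.float64(25.253261493042547), np.float64(20.867736732158914), np.float64(25.26568817132304)] x-dir 14.479779566836662 14.477141559218026 y-90 16.490827413270907 15.231630022796864
holder [552.27373986 222.92592274  34.        ] 14.75820203591457 14.772780756317498 16.180783133194097 16.111143387638577
```

Call:
{"api": "step_arm", "payload": {"rows": [[0.3,[2.3,2,-35],[0,0,0.014]],[0.4,[2.3,2,-70],[0,0,0.014]],[0.4,[2.3,2,-100],[0,0,0.014]],[0.4,[2.3,2,-130],[0,0,0.014]],[0.4,[2.3,2,-155],[0,0,0.014]]]}}

```text
clock: 2.8
tool_pos: [0.5514, 0.2207, 0.1025]
orientation: [179.9, -0.0, -74.7]
force: [-0.4, 0.5, 0.7]
opening: 0.0597
gripper_force: 0.0
```

Call:
{"api": "step_arm", "payload": {"rows": [[0.4,[0,0,-15],[0,0,0]],[0.4,[0,0,-30],[0,0,0]],[0.4,[0,0,-42],[0,0,0]],[0.7,[0,0,-42],[0,0,0]],[0.9,[0,0,-42],[0,0,0]]]}}

```text
clock: 3.22
tool_pos: [0.552, 0.2209, 0.0624]
orientation: [179.9, -0.0, -74.7]
force: [-0.3, -0.2, 0.9]
opening: 0.0443
gripper_force: 0.0
```

Call:
{"api": "step_arm", "payload": {"rows": [[1,[0,0,0],[0,0,0]],[1,[0,0,0],[0,0,0]],[1,[0,0,0],[0,0,0]],[1,[0,0,0],[0,0,0]],[1,[0,0,0],[0,0,0]]]}}

```text
clock: 3.63
tool_pos: [0.5525, 0.2216, 0.0635]
orientation: [-180.0, 0.0, -74.7]
force: [-0.2, 0.0, 0.3]
opening: 0.0116
gripper_force: 0.0
```

The fingers have closed past the handle's width with no grip force, so I'll look before doing anything else.

Run:
```python
from h import *
a=snap('side','s1');b=snap('wrist','w4');o=ctrl.get_obs();print(o['clock'],o['opening'],o['gripper_force'])
o=np.zeros((600,800,3),np.uint8)
o[:300,:400]=cv2.resize(a[195:295,210:343],(400,300),interpolation=cv2.INTER_CUBIC)[...,::-1]
o[300:,:480]=cv2.resize(b,(480,300))[...,::-1]
t=snap('top','t1');o[:300,400:]=cv2.resize(t[140:240,160:293],(400,300),interpolation=cv2.INTER_CUBIC)[...,::-1]
cv2.imwrite('pics/c4.png',o)
```

```text
3.7333 0.003894004809229657 0.0
```

View pics/c4.png

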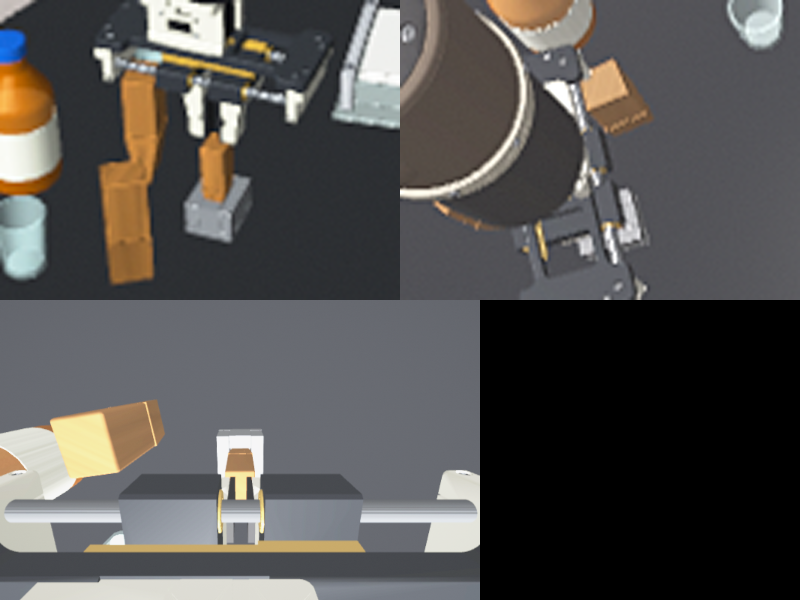

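Run:
```python
from h import *
o=ctrl.get_obs();print(o['tool_pos'],o['joint_pos'],o['opening'])
for z in(.03,.063,.08,.092,.1,.11,.12): print(z,proj('s1',(.5525,.2225,z)),proj('w4',(.5525,.2225,z)))
s=cv2.imread('pics/s1.png');cv2.imwrite('pics/c5.png',np.hstack([cv2.resize(s[215:275,255:315],(400,400),interpolation=cv2.INTER_CUBIC),cv2.resize(cv2.imread('pics/w4.png')[160:340,230:410],(400,400),interpolation=cv2.INTER_CUBIC)]))
```

```text
[0.55235232 0.22147889 0.06314357] [ 4.06499532e+01  1.94382428e+01 -1.90175714e+01 -2.59182902e-03
 -5.15289875e+01 -2.53506659e+01] 0.0018026344666997563
0.03 [283.11067847 260.06510595] [320.33126121 213.78251596]
0.063 [282.77163578 251.00582348] [320.27483973 229.60273037]
0.08 [282.59330037 246.24066897] [320.23842565 239.81300004]
0.092 [282.46587163 242.83574977] [320.20870894 248.14537266]
0.1 [282.38019766 240.54652579] [320.1866689 254.3252554]
0.11 [282.27228317 237.6630308 ] [320.15616295 262.87892373]
0.12 [282.16344434 234.75483757] [320.12178978 272.51693751]
```

View pics/c5.png

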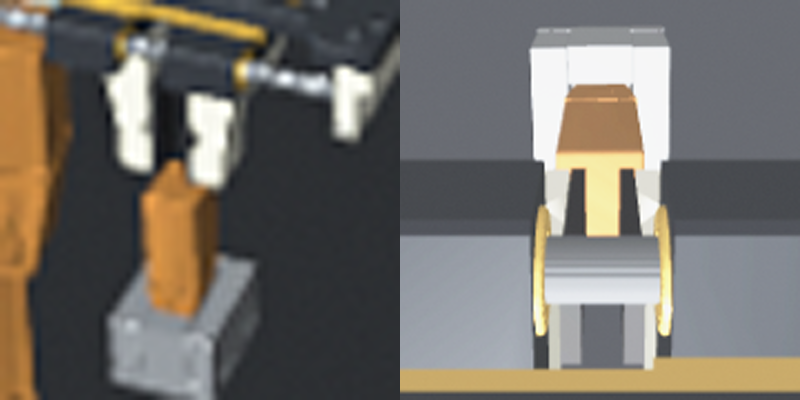

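The fingertips appear to be above the wedge, about 36 mm higher than the stated TCP. I'll check the tip and body heights against w2 before going lower.

Run:
```python
from h import *
from scipy.optimize import brentq
zr=lambda x,y,r:brentq(lambda z:proj('s1',(x,y,z))[1]-r,0,.3)
print('body front bar',zr(.5525-.01,.2225+.038,227.8))
for n,x,y,r in(('R end',.459,.1985,234.3),('L end',.645,.247,221),('tip',.5525-.0025,.2225+.0095,242),('tipback',.5525,.2225,242)):
    z=zr(x,y,r);print(n,z,proj('s1',(x,y,z)))
o=ctrl.get_obs();print(o['opening'],o['gripper_force'])
m=ctrl.camera_model('wrist');print(m['R']@o['tool_pos']+m['t'])
```

```text
body front bar 0.17209599094061037
R end 0.14894024835255695 [316.04458402 234.3       ]
L end 0.1409211964048956 [249.33119423 221.        ]
tip 0.10248664944887657 [280.92008192 242.        ]
tipback 0.09492693118642416 [282.43459378 242.        ]
0.0018026344666997563 0.0
[6.34495063e-05 1.73986210e-02 2.06456702e-01]
```

Run:
```python
from h import *
b=cv2.imread('pics/w4.png');h=cv2.cvtColor(b,cv2.COLOR_BGR2HSV)
m=cv2.inRange(h,(8,60,200),(30,255,255));m[:,230:]=0;m[260:]=0
cs=[c for c in cv2.findContours(m,0,2)[0] if cv2.contourArea(c)>300]
c0=np.array([.5525,.2225]);t=np.radians(15.3);E=np.array([[np.cos(t),np.sin(t)],[-np.sin(t),np.cos(t)]])
for c in cs:
    r=cv2.approxPolyDP(c,5,True)[:,0];print('w2',cv2.contourArea(c),[(p.tolist(),(E@(ray('w4',*p,.121)[:2]-c0)*1e3).round(0).tolist()) for p in r])
# white bracket blobs in wrist w4 (low saturation, bright) left and right margin
w=cv2.inRange(h,(0,0,150),(180,60,255))
for name,sl in(('L',slice(0,120)),('R',slice(540,640))):
    q=np.zeros_like(w);q[200:360,sl]=w[200:360,sl]
    for c in cv2.findContours(q,0,2)[0]:
        if cv2.contourArea(c)>300: print(name,cv2.boundingRect(c),cv2.approxPolyDP(c,4,True)[:,0].tolist())
# tool-axis frame coordinates of those pixels at candidate heights
for p in((570,235),(600,232),(40,235)):
    for z in(.12,.14,.16): print(p,z,(E@(ray('w4',*p,z)[:2]-c0)*1e3).round(0), proj('s1',ray('w4',*p,z)).round(0))
```

```text
w2 5711.0 [([134, 149], [77.0, -57.0]), ([67, 160], [106.0, -53.0]), ([91, 232], [102.0, -20.0]), ([101, 238], [98.0, -18.0]), ([95, 249], [102.0, -12.0]), ([112, 235], [93.0, -19.0]), ([159, 228], [72.0, -22.0])]
L (0, 200, 120, 136) [[8, 200], [35, 226], [0, 235], [0, 323], [22, 335], [75, 335], [67, 297], [119, 296], [119, 277], [8, 275], [19, 265], [70, 266], [93, 251], [100, 237], [91, 234], [79, 200]]
R (540, 227, 100, 109) [[638, 233], [622, 227], [593, 228], [582, 264], [624, 266], [633, 278], [540, 277], [540, 296], [575, 297], [566, 335], [621, 335], [639, 326]]
(570, 235) 0.12 [-113.  -19.] [324. 240.]
(570, 235) 0.14 [-96. -26.] [319. 231.]
(570, 235) 0.16 [-80. -34.] [315. 222.]
(600, 232) 0.12 [-126.  -20.] [329. 240.]
(600, 232) 0.14 [-107.  -28.] [324. 231.]
(600, 232) 0.16 [-89. -35.] [318. 222.]
(40, 235) 0.12 [126. -19.] [243. 221.]
(40, 235) 0.14 [108. -26.] [249. 215.]
(40, 235) 0.16 [ 89. -34.] [256. 209.]
```

The fingertips close about 10 mm above the wedge, so the real tips sit roughly 36 mm above the reported TCP. The body should still clear w2 if I go 33 mm lower. I'll reopen, then descend in small steps while watching the force.

Call:
{"api": "step_arm", "payload": {"rows": [[0.4,[0,0.8,0],[0,0,0]],[0.4,[0,0.8,0],[0,0,0]],[0.4,[0,0.8,0],[0,0,0]],[0.4,[0,0.8,0],[0,0,0]],[0.4,[0,0.8,0],[0,0,0]]]}}

```text
clock: 4.2
tool_pos: [0.5523, 0.2222, 0.0629]
orientation: [180.0, -0.0, -74.7]
force: [-0.1, -0.4, -0.4]
opening: 0.0294
gripper_force: 0.0
```

Call:
{"api": "step_arm", "payload": {"rows": [[0.4,[0,0,0],[0,0,0]],[0.4,[0,0,0],[0,0,0]],[0.4,[0,0,0],[0,0,0]],[0.4,[0,0,-6],[0,0,0]],[0.4,[0,0,-12],[0,0,0]]]}}

```text
clock: 4.62
tool_pos: [0.5525, 0.2224, 0.0508]
orientation: [-180.0, 0.0, -74.7]
force: [-1.1, -0.1, -0.5]
opening: 0.0525
gripper_force: 0.0
```

Call:
{"api": "step_arm", "payload": {"rows": [[0.4,[0,0,-5],[0,0,0]],[0.4,[0,0,-10],[0,0,0]],[0.4,[0,0,-14],[0,0,0]],[0.4,[0,0,-18],[0,0,0]],[0.4,[0,0,-21],[0,0,0]]]}}

```text
clock: 5.03
tool_pos: [0.5522, 0.2221, 0.0293]
orientation: [180.0, -0.0, -74.7]
force: [-0.3, 0.1, -0.8]
opening: 0.0525
gripper_force: 0.0
```

Call:
{"api": "step_arm", "payload": {"rows": [[0.8,[0,0,0],[0,0,0]],[0.8,[0,0,0],[0,0,0]],[0.8,[0,0,0],[0,0,0]],[1,[0,0,0],[0,0,0]],[1,[0,0,0],[0,0,0]]]}}

```text
clock: 5.45
tool_pos: [0.5525, 0.2224, 0.0303]
orientation: [-180.0, 0.0, -74.7]
force: [0.1, -0.1, 0.3]
opening: 0.0246
gripper_force: 0.0
```

Call:
{"api": "step_arm", "payload": {"rows": [[1,[0,0,0],[0,0,0]],[1,[0,0,0],[0,0,0]],[1,[0,0,0],[0,0,0]],[1,[0,0,0],[0,0,0]],[1,[0,0,0],[0,0,0]]]}}

```text
clock: 5.87
tool_pos: [0.5525, 0.2223, 0.0302]
orientation: [-180.0, 0.0, -74.7]
force: [-1.4, -0.6, 2.6]
opening: 0.0217
gripper_force: 30.0
```

The wedge is gripped: opening 21.7 mm, force 30 N. Now I'll lift it straight out and carry it to the gap.

Call:
{"api": "step_arm", "payload": {"rows": [[1,[0,0,8],[0,0,0]],[1,[0,0,25],[0,0,0]],[1,[0,0,50],[0,0,0]],[1,[0,0,75],[0,0,0]],[1,[0,0,100],[0,0,0]]]}}

```text
clock: 6.28
tool_pos: [0.552, 0.222, 0.1313]
orientation: [180.0, -0.0, -74.7]
force: [0.3, -0.1, -1.1]
opening: 0.0219
gripper_force: 30.0
```

Call:
{"api": "step_arm", "payload": {"rows": [[1,[-4,-20,5],[0,0,0.02]],[1,[-10,-52,5],[0,0,0.04]],[1,[-17,-87,5],[0,0,0.06]],[1,[-24,-122,5],[0,0,0.08]],[1,[-31,-157,5],[0,0,0.1]]]}}

```text
clock: 6.7
tool_pos: [0.5205, 0.0639, 0.1355]
orientation: [-180.0, 0.0, -68.9]
force: [0.7, 0.2, -0.2]
opening: 0.0221
gripper_force: 30.0
```

Call:
{"api": "step_arm", "payload": {"rows": [[1,[-7,-35,0],[0,0,0.01]],[1,[-14,-70,0],[0,0,0.024]],[1,[-21,-105,-10],[0,0,0.024]],[1,[-28,-140,-20],[0,0,0.024]],[1,[-32.7,-168.7,-32],[0,0,0.024]]]}}

```text
clock: 7.12
tool_pos: [0.4879, -0.1054, 0.1037]
orientation: [-179.9, -0.0, -67.6]
force: [0.7, -0.5, -0.6]
opening: 0.0219
gripper_force: 30.0
```

Run:
```python
from h import *
o=ctrl.get_obs();print(o['clock'],o['tool_pos'],o['orientation'],o['opening'],o['force'])
b=snap('wrist','w5');s=snap('side','s2')
o=np.zeros((600,800,3),np.uint8)
u,v=320,200
o[:,:500]=cv2.resize(b[140:260,270:370],(500,600),interpolation=cv2.INTER_CUBIC)[...,::-1]
o[:400,500:]=cv2.resize(s[150:250,315:390],(300,400),interpolation=cv2.INTER_CUBIC)[...,::-1]
cv2.imwrite('pics/c6.png',o)
```

```text
7.1167 [ 0.4879275  -0.10537207  0.10369591] [-1.79914713e+02 -1.95776444e-02 -6.76093280e+01] 0.021887904623501743 [ 0.68857739 -0.48387961 -0.6220672 ]
```

View pics/c6.png

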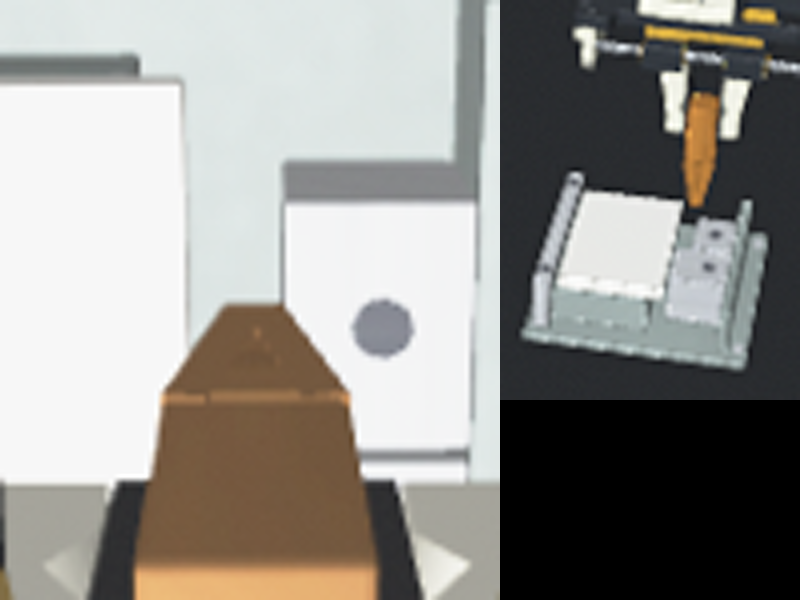

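The picture shows the blade upright between the pads. Its thin edge spans px 315 to 327 at row 200.5, the thin block's edge is at col 326.8 (row 180), and the tile edge is at about col 306.5. I'll turn these into offsets.

Run:
```python
from h import *
g=lambda x,y,z:ray('w5',270+x/5-.4,140+y/5-.4,z)
t=np.radians(22.4);E=np.array([[np.cos(t),np.sin(t)],[-np.sin(t),np.cos(t)]])
p=lambda q:(E@q[:2]*1e3).round(1)
print('block corner/edge',p(g(285,201,.044)),p(g(285,300,.044)),'end',p(g(360,452,.044)))
print('tile edge',p(g(184,85,.044)),p(g(186,300,.044)))
for z in(.076,.0797,.083):print('edge L,R',z,p(g(225,303,z)),p(g(285,303,z)))
print('tcp',p(ctrl.get_obs()['tool_pos']),'M',p(np.array([.48277,-.10573])))
```

```text
block corner/edge [ 406.3 -302.3] [ 406.3 -286.1] end [ 393.7 -260. ]
tile edge [ 422.1 -320.7] [ 422.2 -286.1]
edge L,R 0.076 [ 415.3 -294.3] [ 406.8 -294.3]
edge L,R 0.0797 [ 415.2 -295.3] [ 406.9 -295.3]
edge L,R 0.083 [ 415.1 -296.2] [ 407.  -296.2]
tcp [ 408.6 -283.7] M [ 406.1 -281.7]
```

Call:
{"api": "step_arm", "payload": {"rows": [[1,[0,0,0],[0,0,0]],[1,[0,0,0],[0,0,0]],[1,[0,0,0],[0,0,0]],[1,[0,0,0],[0,0,0]],[1,[0,0,0],[0,0,0]]]}}

```text
clock: 7.63
tool_pos: [0.4891, -0.1026, 0.1033]
orientation: [-180.0, -0.0, -67.5]
force: [0.7, 0.8, -1.3]
opening: 0.0217
gripper_force: 30.0
```

Run:
```python
from h import *
t=np.radians(22.4);E=np.array([[np.cos(t),np.sin(t)],[-np.sin(t),np.cos(t)]])
for i in range(2):
    o=ctrl.get_obs();print(o['clock'],o['tool_pos'],E@o['tool_pos'][:2],o['orientation'])
b=snap('wrist','w6');np.save('pics/w6p.npy',o['tool_pos'])
g=cv2.cvtColor(cv2.imread('pics/w6.png'),cv2.COLOR_BGR2HSV)
# blade: saturated pixels, extents by row
for r in range(196,226,2):
    w=np.where(g[r,280:360,1]>90)[0]
    if len(w): print(r,280+w[0],280+w[-1])
y=cv2.cvtColor(cv2.imread('pics/w6.png'),cv2.COLOR_BGR2GRAY)
for r in(186,192): print(r,y[r,300:335].tolist())
```

```text
7.6333 [ 0.48907737 -0.10263305  0.10332518] [ 0.41306413 -0.28126188] [-1.79961157e+02 -7.12138352e-03 -6.75193632e+01]
7.6333 [ 0.48907737 -0.10263305  0.10332518] [ 0.41306413 -0.28126188] [-1.79961157e+02 -7.12138352e-03 -6.75193632e+01]
202 315 326
204 313 328
206 312 329
208 310 331
210 309 332
212 308 334
214 306 335
216 305 337
218 303 338
220 302 339
222 303 339
224 302 339
186 [247, 247, 247, 247, 247, 247, 247, 247, 247, 212, 205, 208, 210, 211, 211, 212, 211, 212, 212, 211, 211, 210, 210, 210, 209, 210, 211, 211, 168, 172, 231, 237, 238, 237, 236]
192 [247, 247, 247, 247, 247, 247, 247, 247, 247, 223, 192, 206, 210, 210, 210, 211, 211, 211, 211, 209, 210, 208, 208, 210, 210, 211, 212, 213, 170, 179, 232, 237, 237, 237, 237]
```

The wedge is 6.8 mm from the block face and the initial gap is about 15.8 mm. I'll lower it into the mouth, then follow the block's slope.

Call:
{"api": "step_arm", "payload": {"rows": [[1,[0,0,-12],[0,0,0]],[1,[0,0,-24],[0,0,0]],[1,[0,0,-33],[0,0,0]],[1,[0,0,-40],[0,0,0]],[1,[0,0,-45],[0,0,0]]]}}

```text
clock: 8.1
tool_pos: [0.4884, -0.1033, 0.0572]
orientation: [180.0, 0.0, -67.6]
force: [0.5, -0.2, -0.1]
opening: 0.0216
gripper_force: 30.0
```

Call:
{"api": "step_arm", "payload": {"rows": [[1,[0.3,0.1,-2],[0,0,0]],[1,[0.5,0.2,-4],[0,0,0]],[1,[0.8,0.3,-6],[0,0,0]],[1,[1.1,0.4,-8],[0,0,0]],[1,[1.3,0.5,-10],[0,0,0]]]}}

```text
clock: 8.52
tool_pos: [0.4902, -0.103, 0.0481]
orientation: [-180.0, -0.0, -67.6]
force: [-0.5, 0.0, -0.7]
opening: 0.0218
gripper_force: 30.0
```

Call:
{"api": "step_arm", "payload": {"rows": [[1,[0.2,0.1,-1.2],[0,0,0]],[1,[0.4,0.2,-2.4],[0,0,0]],[1,[0.6,0.2,-3.6],[0,0,0]],[1,[0.8,0.3,-4.8],[0,0,0]],[1,[1.0,0.4,-6],[0,0,0]]]}}

```text
clock: 8.93
tool_pos: [0.4911, -0.1026, 0.042]
orientation: [-180.0, -0.0, -67.6]
force: [-0.0, -0.4, 1.6]
opening: 0.0217
gripper_force: 30.0
```

Call:
{"api": "step_arm", "payload": {"rows": [[1,[0.1,0,-0.6],[0,0,0]],[1,[0.2,0.1,-1.2],[0,0,0]],[1,[0.3,0.1,-1.8],[0,0,0]],[1,[0.4,0.1,-2.4],[0,0,0]],[1,[0.4,0.1,-3],[0,0,0]]]}}

```text
clock: 9.35
tool_pos: [0.4916, -0.1025, 0.0391]
orientation: [-180.0, -0.0, -67.6]
force: [1.6, -0.1, 1.9]
opening: 0.0214
gripper_force: 30.0
```

Call:
{"api": "step_arm", "payload": {"rows": [[1,[0.1,0,-0.5],[0,0,0]],[1,[0.1,0,-1],[0,0,0]],[1,[0.2,0.1,-1.5],[0,0,0]],[1,[0.2,0.1,-2],[0,0,0]],[1,[0.2,0.1,-2.5],[0,0,0]]]}}

```text
clock: 9.77
tool_pos: [0.4919, -0.1023, 0.0367]
orientation: [-180.0, -0.0, -67.6]
force: [0.8, 0.4, 5.8]
opening: 0.0221
gripper_force: 30.0
```

Call:
{"api": "step_arm", "payload": {"rows": [[1,[0,0,-0.4],[0,0,0]],[1,[0,0,-0.8],[0,0,0]],[1,[0,0,-1.2],[0,0,0]],[1,[0,0,-1.5],[0,0,0]],[1,[0,0,-1.5],[0,0,0]]]}}

```text
clock: 10.18
tool_pos: [0.4921, -0.1024, 0.0359]
orientation: [-179.9, -0.0, -67.6]
force: [-1.0, 0.9, 11.5]
opening: 0.0218
gripper_force: 30.0
```

Call:
{"api": "step_arm", "payload": {"rows": [[1,[0,0,-0.5],[0,0,0]],[1,[0,0,-1],[0,0,0]],[1,[0,0,-1.5],[0,0,0]],[1,[0,0,-2],[0,0,0]],[1,[0,0,-2],[0,0,0]]]}}

```text
clock: 10.6
tool_pos: [0.4923, -0.1027, 0.035]
orientation: [-179.9, -0.1, -67.5]
force: [-5.2, 0.7, 22.1]
opening: 0.0215
gripper_force: 30.0
```

Run:
```python
from h import *
o=ctrl.get_obs();print(o['clock'],o['tool_pos'],o['force'],o['moment'],o['opening'])
snap('wrist','w7');snap('top','t7');snap('side','s7')
g=cv2.cvtColor(cv2.imread('pics/s7.png'),cv2.COLOR_BGR2GRAY)
for y in(-.055,-.03,0,.03,.055):
    t=np.radians(22.4);ex=np.array([np.cos(t),np.sin(t)]);ey=np.array([-ex[1],ex[0]])
    M=np.array([.48277,-.10573])+.019*ex+.022*ey  # frame origin
    pr=lambda f,x,z:cv2.remap(cv2.cvtColor(cv2.imread(f'pics/{f}.png'),cv2.COLOR_BGR2GRAY),*[np.float32([[v]]) for v in proj(f,(*(M+x*ex+y*ey),z))],cv2.INTER_LINEAR)[0,0]
    for f in('w1','w7','s0' if 0 else 'side0','s7'): print(y,f,[int(pr(f,x/1e3,.044)) for x in np.arange(68,88,1)])
```

```text
10.6 [ 0.49231211 -0.10265142  0.03495719] [-5.1915836   0.72272779 22.08667966] [ 0.48591456  2.37057846 -0.00442144] 0.02147267414337095
-0.055 w1 [247, 247, 247, 247, 247, 247, 247, 247, 240, 194, 142, 124, 126, 135, 180, 227, 245, 243, 237, 230]
-0.055 w7 [246, 246, 246, 246, 246, 246, 246, 246, 246, 246, 246, 246, 173, 105, 105, 137, 218, 233, 228, 155]
-0.055 side0 [230, 230, 230, 231, 231, 232, 231, 230, 228, 226, 219, 196, 170, 145, 131, 121, 113, 121, 141, 158]
-0.055 s7 [234, 234, 234, 234, 234, 234, 233, 232, 231, 231, 231, 229, 226, 222, 206, 190, 174, 167, 168, 169]
-0.03 w1 [247, 247, 247, 247, 247, 247, 247, 247, 242, 205, 124, 124, 122, 138, 177, 243, 245, 246, 246, 246]
-0.03 w7 [247, 247, 247, 247, 247, 247, 247, 247, 247, 247, 247, 246, 133, 104, 105, 148, 222, 236, 237, 236]
-0.03 side0 [225, 226, 226, 226, 226, 226, 227, 229, 231, 224, 208, 192, 173, 144, 116, 88, 111, 133, 152, 165]
-0.03 s7 [229, 229, 229, 229, 229, 229, 229, 230, 230, 231, 232, 234, 231, 211, 191, 171, 168, 164, 161, 167]
0 w1 [247, 247, 247, 247, 247, 247, 247, 247, 236, 187, 124, 125, 123, 1
[... 467 characters left out ...]
9, 99, 98, 98, 98, 97, 97, 98, 98, 97, 96, 96, 96, 95, 95, 95, 95]
0.03 side0 [226, 226, 226, 227, 227, 228, 228, 228, 223, 217, 211, 187, 158, 131, 124, 123, 124, 135, 152, 169]
0.03 s7 [230, 230, 230, 230, 230, 230, 230, 230, 231, 231, 232, 230, 228, 223, 210, 196, 181, 175, 176, 177]
0.055 w1 [46, 48, 49, 49, 49, 49, 52, 64, 83, 107, 129, 145, 156, 162, 166, 167, 166, 166, 166, 166]
0.055 w7 [45, 45, 44, 44, 45, 43, 44, 44, 44, 43, 44, 45, 44, 45, 43, 44, 44, 44, 45, 44]
0.055 side0 [247, 246, 245, 242, 236, 232, 227, 222, 217, 204, 187, 167, 146, 125, 104, 98, 120, 142, 160, 165]
0.055 s7 [247, 247, 246, 242, 237, 232, 228, 223, 219, 222, 230, 239, 235, 218, 202, 187, 177, 166, 159, 166]
```

The tile edge is at x = 80 mm, and the dark gap at the rail is gone along the whole length in the side view. I'll press slightly more and check that it holds.

Call:
{"api": "step_arm", "payload": {"rows": [[1,[-0.1,0,-0.4],[0,0,0]],[1,[-0.2,-0.1,-0.8],[0,0,0]],[1,[-0.2,-0.1,-0.8],[0,0,0]],[1,[-0.2,-0.1,-0.8],[0,0,0]],[1,[-0.2,-0.1,-0.8],[0,0,0]]]}}

```text
clock: 11.17
tool_pos: [0.4924, -0.1028, 0.0347]
orientation: [-179.9, -0.1, -67.5]
force: [-7.1, 1.9, 27.9]
opening: 0.0219
gripper_force: 30.0
```

Call:
{"api": "step_arm", "payload": {"rows": [[1,[0,0,0],[0,0,0]],[1,[0,0,0],[0,0,0]],[1,[0,0,0],[0,0,0]],[1,[0,0,0],[0,0,0]],[1,[0,0,0],[0,0,0]]]}}

```text
clock: 11.58
tool_pos: [0.4924, -0.1028, 0.0347]
orientation: [-179.9, -0.1, -67.5]
force: [-6.3, 2.0, 28.3]
opening: 0.022
gripper_force: 30.0
```

The push is steady at 28 N and the grip is holding, so I'm handing the job in.

```bash
python3 -c "
from plant import ctrl
print(ctrl.close_job())"
```

```text
the job is handed in; nothing more can be done
None
```

The smallest wedge is gripped and pressed down at a steady 28 N in the wide gap, and the tile looks flush against the rail along its whole length in the side view; the job was handed in after 11.6 s and its result has not been reported.

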